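Lock a tin in the one-handed tin holder with its cam lever

ROBOT

A 6-joint arm with a two-finger parallel gripper is mounted at the origin on a cart in front of the work surface, level with it; the furniture and walls round the work are solid. World frame = base frame: x ahead of the robot, y to its left, z up, the work surface at z = 0. Lengths are in m, angles in rad, forces in N, time in s.
With the tool pointing down it reaches from about 0.325 to 0.75 m from the base axis. Payload 7.6 kg.
Tool frame: the origin (TCP) lies midway between the tips of the shut fingers; the grasp point (between the pads) lies 19 mm behind it; z points along the fingers, y is the direction in which the jaws open and shut (so a half turn about z gives the same grasp; the last joint's range is limited). The gripper opens to 85 mm and grips with 20 to 120 N. Pads are 22 mm wide; open, the fingers measure 114 mm over their backs; the gripper's body (76 mm by 85 mm) begins 54 mm behind the grasp point. The pads swing forward as they close: fully open they stand 13 mm farther back than shut.
Start: joints at [1.096, 0.052, 1.401, -0, 1.689, -0.07], TCP at [0.207, 0.483, 0.231] pointing down, gripper open.
Joint ranges: [-2.9, 2.9], [-0.91, 2.17], [0.12, 2.37], [-1.06, 4.2], [0.26, 2.73], [-2.93, 2.93]. Speed limits (rad/s): [2.57, 2.57, 3.01, 3.14, 3.14, 3.14].

INTERFACE

Orientations are given as a unit quaternion [x, y, z, w].
In Python, from plant import bot, vision gives the robot as it stands.
- The arm moves only by the tool step_arm, never from a script. Its argument "rows" is a list of rows, each a list of 3 entries, a list of its own where there are three numbers: the shift along the tool's x, y, z in mm, then the turn, a rotation vector about the tool's x, y, z in degrees, then the finger opening in mm, from 0 to 85.4. In form: [[[tx, ty, tz], [rx, ry, rz], jaw], ...]. A call has 1 to 8 rows; each row is the pose to reach, as a shift and turn from the pose commanded when the call began, along the tool's axes at that moment; what a row does not reach only later rows make up. A row lasts 1/12 s, in which the tool goes at most 41.7 mm and 7.16 degrees, less where a joint would pass 70% of its speed; a pose out of reach is approached as far as the arm can. A call with a gripper value outside its range is refused whole. The fingers move at their own pace and stop on an object; the grip force is fixed at half the most. Time passes only in rows, so rows that repeat a pose let the fingers close. It gives the time, the measured TCP pose, the force and the opening at its end, in the units of the state.
- bot.observe(): the state, without advancing time (a new reading comes with each control period).
- vision.grab_frame(name): name is "side" or "top"; returns (picture, depth): 384x512x3 uint8, red, green, blue; 384x512 float32, m along the optical axis (not along the pixel's ray), 0 where there is no reading.
- vision.camera_model(name): a dict with "vfov" (degrees; the focal length in pixels is half the picture's height over the tangent of half this angle, whatever the lens; pixels are square), "cx", "cy" (the principal point, pixels), "view" (4x4, takes a point from world to camera coordinates). Camera axes: x right, y up, looking along -z (the intrinsics and any distortion apply to the point x, -y, -z); pixel columns grow to the right and rows downward; lengths in m; the calibration is good to about 2 mm. A picture is of the moment at which its call begins. camera_model takes no time and is no camera call.
- bot.job_done(): hands the job in, once; it reports no verdict.
The state is a dict: "clock": time; "joint_pos": joint angles; "qd": joint speeds; "tau": joint torques, N m; "tcp_pos": TCP position; "orientation": TCP orientation; "force": force on the tool from outside, world axes, zero at the start; "wrist_torque": the same for the moment, N m; "opening": finger opening in m.
Only numpy, scipy, OpenCV 4.12 (cv2) and the standard library are available. Lean on these libraries where they do the work, as an engineer would, in place of code of your own. Each camera call takes 0.05 s, during which the arm holds its last target.

TASK

The food tin stands loose in the tin holder and needs to be held for opening. Push the holder's rod in by its black handle until the jaw holds the tin upright and snugly against the V-shaped stop, without squeezing the thin tin hard; then swing the red cam lever over centre to its end stop, without forcing it, so that the rod is locked, and let go. Leave the other things where they are.

Things in the scene. Friction and masses are not known exactly. Their poses are not given: they have to be found in the camera images.
- holder: tin holder, fixed: wooden board 240 x 130 x 14 mm with a grey guide block (x -110 to -60, y -30 to 30 mm, 80 mm high) through which a 16 mm steel rod slides, 54 mm up. Origin at the board's underside below the rod's line; x runs along the rod from its black handle to the tin and V stop (the way the rod is pushed in), z up.
- slot (a point): middle of the slot in the board, on the rod's line, x = 85 mm from the holder's origin, 14 mm up. The grey V stop (76 mm wide, 74 mm above the board with its knob) is fixed along this slot; its setting differs each time and is not reported: a tin seated in it has its axis anywhere from x = 37 to 53 mm from the holder's origin.
- rod (a joint): how far the rod with handle and jaw is pushed in along the holder's +x, m, 0 to 0.070; starts at 0 to 0.015. It drags with about 8 N in its bushings either way and stays where it is left: of the push on the handle only what exceeds 8 N reaches the tin, and after letting go up to about 8 N of squeeze stays on the tin.
- handle_back (a point): middle of the rear face (facing the holder's -x) of the rod's upright black push handle, a block 14 mm thick along x, 40 mm wide, from 29 to 71 mm above the worktop; moves with the rod.
- jaw: the jaw on the rod's front end, a grey plate 60 mm wide and 50 mm high with a springy black rubber pad (about 3.5 N per mm, at most 9 mm). Its origin coincides with the holder's while the rod stands at 0 and moves with the rod; the pad's flat face stands at x = -35 mm from this origin. It should bear on the tin with some 6 to 15 N; more than 25 N would dent it.
- food_tin: small closed food tin with a printed fruit label, 57 mm across, 72 mm high, about 0.2 kg, standing loose on the holder's board between jaw and V stop, touching neither at the start; slides along the board when the jaw pushes it (under 3 N). Origin at the centre of its underside, z up.
- lever (a joint): angle of the red cam lever, rad, about an upright pin on the guide block, anticlockwise from above. 0 (start) is open: arm 75 degrees anticlockwise of the holder's +x. 1.83 is closed at the stop: arm along the holder's -x. A spring resists the more the farther it is turned, up to about 12 N at the tip from 0.6 to 1.0, and is over centre at 1.45; beyond, the lever snaps home by itself and locks the rod.
- lever_pin (a point): point on the lever's pin (axis) at the mid-height of the lever arm, 92 mm above the worktop.
- lever_tip (a point): centre of the round end (19 mm across, 16 mm high) of the red lever arm, 70 mm from the pin, 92 mm above the worktop. The arm is 12 mm wide and 12 mm high; below it, outside the guide block, the space is free down to the board.
- lever_arm: the red lever arm. Origin on the pin axis 80 mm above the worktop, x along the arm to its tip, z up. Push it with no more than 30 N.
- pepper_mill: dark wooden pepper mill, 58 mm across, 170 mm high, a bystander. Origin at its foot.
- salt_shaker: glass salt shaker, 44 mm across, 90 mm high, a bystander. Origin at its foot.
- orange_mug: orange mug, 78 mm across, 101 mm high, a bystander. Origin at its foot.
- green_cap_jar: spice jar with light green cap, 44 mm across, 100 mm high, a bystander. Origin at its foot.
- red_timer: red kitchen timer, 64 mm across, 49 mm high, a bystander. Origin at its foot.
- mustard_jar: glass mustard jar with green lid, 62 mm across, 109 mm high, a bystander. Origin at its foot.
Mind the look-alikes: they are no part of the job. Leave any purple look-alike of the food_tin alone.

How it is judged:
On the way, in this order (a step that is already met when the one before it is completed fails the run):
1. the jaw bears snugly (over 5 N) on the tin while the lever is still open (contact force between jaw and food_tin above 5 N and value of joint lever below 0.6 rad), for 0.3 s.
2. the lever is over centre and home with the tin still held (value of joint lever above 1.7 rad and contact force between jaw and food_tin above 4 N), for 0.2 s.
At the end, for the whole second after the job is handed in: The lever stands closed at its stop (over 1.7 rad), the jaw still presses the tin with 4 to 20 N, and the tin is upright (within 0.1 rad) and at rest (all of step 2 and contact force between jaw and food_tin below 20 N and angle between food_tin's own z axis and vertical below 0.1 rad and linear speed of food_tin below 0.02 m/s); the robot touches nothing.
It fails at once if the jaw squeezes the tin with more than 25 N (contact force between jaw and food_tin above 25 N).
It fails at once if the lever is forced with more than 30 N (contact force between any of the arm, the fingers and lever_arm above 30 N).
It fails at once if the tin is tipped (angle between food_tin's own z axis and vertical above 0.25 rad).
It fails at once if a bystander is moved by more than 30 mm (distance of any of pepper_mill, salt_shaker, orange_mug, green_cap_jar, red_timer, mustard_jar from where it was at the start of the episode above 0.03 m).
It also fails if it takes over 61 s, if anything falls off the work surface, if the arm or the gripper's body presses on something with over 40 N, if the wrist force passes 120 N, or if a joint passes its speed limit or range.

## Working session

There is one attempt and no reset: what is moved stays moved. The work goes in short steps, Python scripts to look and compute and a tool call to move; the robot and the scene stay as the last step left them, time stands still between calls to the robot, and variables do not carry over. Pictures are saved under pics/ and viewed, and the job is handed in when it is done.

Besides the shell and the picture viewer there is one more tool, called after ">>>" in YAML: its name, and indented under it one key for each argument. step_arm: Moves the arm, as the interface text tells. Its arguments: {"type":"object","properties":{"rows":{"type":"array","items":{"type":"array"}}},"required":["rows"]}

```bash
ls; mkdir -p pics; cat > h.py <<'E'
import numpy as np, cv2
from plant import bot, vision
def grab(n,fn):
    p,d=vision.grab_frame(n); cv2.imwrite('pics/'+fn+'.png',p[:,:,::-1]); np.save('pics/'+fn+'.npy',d); return p,d
E
python3 - <<'E'
from h import *
print(bot.observe())
for n in('side','top'):
    grab(n,n+'0'); print(n,vision.camera_model(n))
E
```

```text
pics
{'clock': 0.0, 'joint_pos': array([ 1.09572153e+00,  5.28478479e-02,  1.40171203e+00,  1.13200031e-05,
        1.68860896e+00, -7.03181501e-02]), 'qd': array([ 0.00057608, -0.00085124, -0.00026524,  0.00116859, -0.00023126,
       -0.0003194 ]), 'tau': array([-7.29455805e-04, -3.81662142e+01, -3.60185301e+01, -1.21617663e-04,
        6.23344677e-03,  1.04448290e-06]), 'tcp_pos': array([0.20659049, 0.48231987, 0.23047304]), 'orientation': array([ 2.00998973e-01,  9.79591135e-01, -7.57459150e-04, -2.17670519e-04]), 'force': array([0.43395652, 0.01595982, 0.34933531]), 'wrist_torque': array([-0.02274824,  0.01230087,  0.02827785]), 'opening': 0.08552595688807348}
side {'vfov': 48.779394307280604, 'cx': 258.37315053736893, 'cy': 192.3758559469799, 'view': array([[ 0.94359731, -0.33108456, -0.00267165, -0.33791986],
       [ 0.16811062,  0.47213565,  0.86534776, -0.30255897],
       [-0.2852419 , -0.81698895,  0.50116476, -0.91630744],
       [ 0.        ,  0.        ,  0.        ,  1.        ]])}
top {'vfov': 57.16216810276194, 'cx': 255.81841975269518, 'cy': 183.93325347178057, 'view': array([[-0.02555461, -0.99967052,  0.00240974,  0.31746793],
       [ 0.9757167 , -0.02441758,  0.21767109, -0.48199368],
       [-0.21754053,  0.00791373,  0.97601921, -0.90368966],
       [ 0.        ,  0.        ,  0.        ,  1.        ]])}
```

View pics/side0.png

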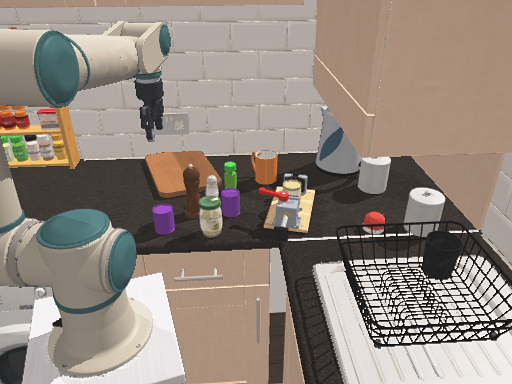

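View pics/top0.png

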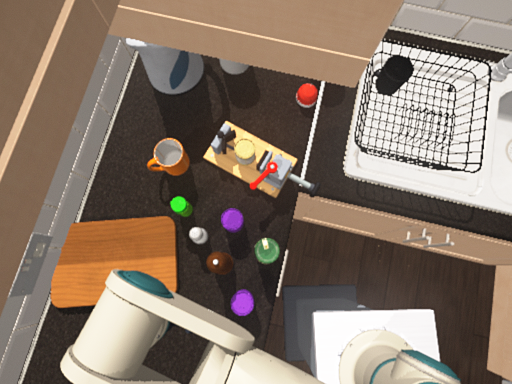

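```bash
cat >> h.py <<'E'
def ray(n,u,v):
    c=vision.camera_model(n); f=192/np.tan(np.radians(c['vfov']/2)); V=c['view']; R=V[:3,:3]; o=-R.T@V[:3,3]
    return o, R.T@np.array([(u-c['cx'])/f,-(v-c['cy'])/f,-1.])
def onz(n,u,v,z):
    o,d=ray(n,u,v); return o+d*(z-o[2])/d[2]
def dep(n,u,v,D):
    o,d=ray(n,u,v); return o+d*D
def proj(n,P):
    c=vision.camera_model(n); f=192/np.tan(np.radians(c['vfov']/2)); q=c['view']@np.append(P,1)
    return np.array([c['cx']+f*q[0]/-q[2], c['cy']-f*q[1]/-q[2]])
E
python3 - <<'E'
from h import *
a=cv2.imread('pics/top0.png')[110:210,190:330]; b=cv2.imread('pics/side0.png')[160:250,230:350]
cv2.imwrite('pics/ct.png',cv2.resize(a,None,fx=5.5,fy=5.5,interpolation=cv2.INTER_CUBIC))
cv2.imwrite('pics/cs.png',cv2.resize(b,None,fx=6,fy=6,interpolation=cv2.INTER_CUBIC))
E
```

```text
(no output)
```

View pics/ct.png

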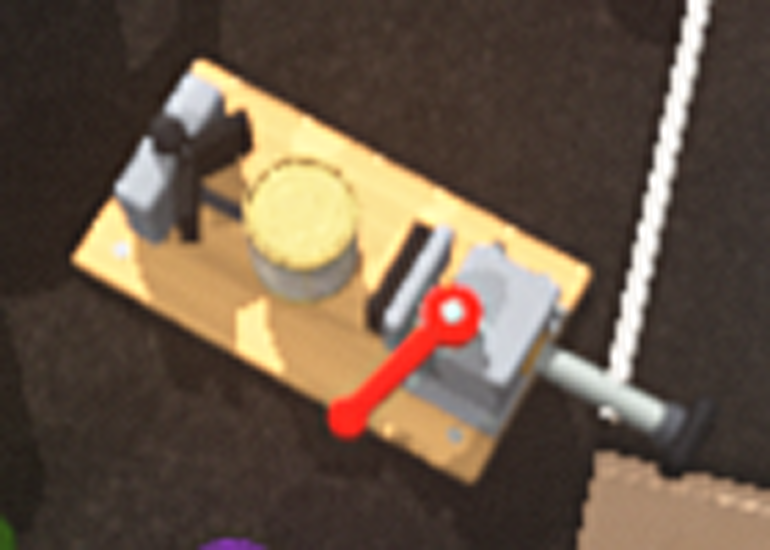

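View pics/cs.png

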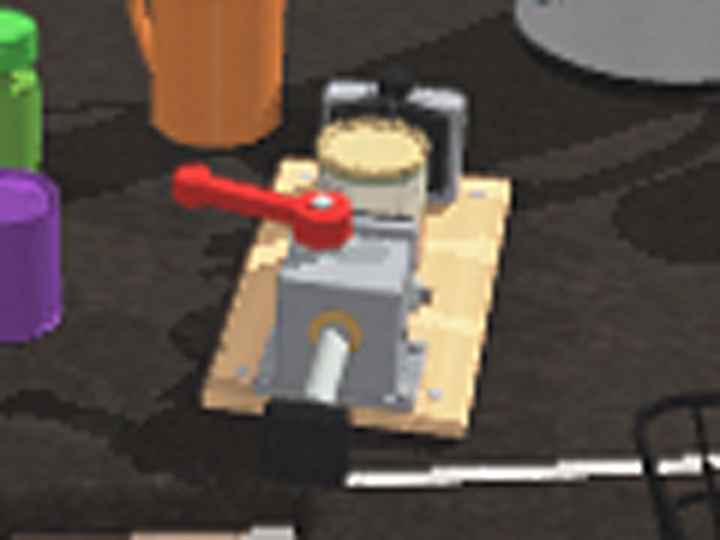

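```bash
python3 - <<'E'
from h import *
np.set_printoptions(precision=4,suppress=True)
T=lambda u,v:(190+(u+.5)/5.5-.5,110+(v+.5)/5.5-.5)
C=[onz('top',*T(*p),.014) for p in[(200,58),(72,260),(470,480),(592,268)]]
for i in range(4): print(C[i],np.linalg.norm(C[i]-C[i-1]))
# model corners
M=np.array([[.12,-.065],[.12,.065],[-.12,.065],[-.12,-.065]])
C2=np.array(C)[:,:2]
def fit(M,C):
    m,c=M.mean(0),C.mean(0);H=(M-m).T@(C-c);U,S,Vt=np.linalg.svd(H);R=Vt.T@U.T;return R,c-R@m
R,t=fit(M,C2);th=np.arctan2(R[1,0],R[0,0]);print('holder',t,np.degrees(th)); print((M@R.T+t-C2)*1000)
L=lambda P:R.T@(P[:2]-t)
print('pin',L(onz('top',*T(452,312),.1)),'tip',L(onz('top',*T(347,417),.1)), onz('top',*T(347,417),.1))
print('tintop',L(onz('top',*T(301,213),.086)))
print('handle top end corners',[L(onz('top',*T(*p),.071)) for p in[(712,402),(668,468)]])
for X in [(-.11,-.03,.08),(-.06,.03,.08),(.12,-.065,.014),(-.12,.065,.014)]:
    w=np.append(R@X[:2]+t,X[2]);print(X,w,proj('side',w),proj('top',w))
D=np.load('pics/side0.npy')
for u,v in [(280,236),(277,232),(285,236)]:
    p=dep('side',u,v,D[v,u]);print('side handle',L(p),p)
Dt=np.load('pics/top0.npy')
for cu,cv in [(690,430),(695,440),(700,420),(347,417),(300,210)]:
    u,v=map(int,np.round(T(cu,cv))); p=dep('top',u,v,Dt[v,u]); print(cu,cv,L(p),p)
for n,p in dict(mug=(170,157,.1),gcap=(181,206,.1),salt=(198,235,.09),mill=(219,262,.17),mus=(266,250,.109),purple=(232,219,.072),timer=(307,95,.049)).items(): print(n,onz('top',*p),L(onz('top',*p)))
E
```

```text
[0.6931 0.3879 0.014 ] 0.23768547638655185
[0.582  0.4555 0.014 ] 0.13007138643346863
[0.46   0.2519 0.014 ] 0.23734618158313397
[0.5709 0.184  0.014 ] 0.130055381940384
holder [0.5765 0.3198] 58.95549043805901
[[ 0.9854  1.2562]
 [ 0.6922  0.6341]
 [-1.0807 -1.3968]
 [-0.5969 -0.4934]]
pin [-0.0753  0.0145] tip [-0.0572  0.0833] [0.4756 0.3137 0.1   ]
tintop [0.0142 0.0034]
handle top end corners [array([-0.2039, -0.0159]), array([-0.2005,  0.0234])]
(-0.11, -0.03, 0.08) [0.5455 0.2101 0.08  ] [296.0315 207.3068] [290.8474 160.5547]
(-0.06, 0.03, 0.08) [0.5199 0.2839 0.08  ] [278.0627 196.3885] [263.5663 170.4871]
(0.12, -0.065, 0.014) [0.6941 0.3891 0.014 ] [314.2787 189.4192] [225.5255 119.8329]
(-0.12, 0.065, 0.014) [0.4589 0.2505 0.014 ] [262.5052 224.6951] [275.5578 197.2306]
side handle [-0.2095 -0.0008] [0.4691 0.14   0.0463]
side handle [-0.2106  0.0075] [0.4615 0.1433 0.059 ]
side handle [-0.2131 -0.0148] [0.4793 0.1296 0.0509]
690 430 [-0.2013  0.0018] [0.4711 0.1483 0.0694]
695 440 [-0.2062  0.0052] [0.4657 0.1459 0.069 ]
700 420 [-0.2032 -0.0044] [0.4754 0.1435 0.0741]
347 417 [-0.0575  0.0821] [0.4765 0.3129 0.1007]
300 210 [0.0158 0.0024] [0.5826 0.3346 0.0836]
mug [0.5572 0.5284 0.1   ] [0.1688 0.1241]
gcap [0.4267 0.497  0.1   ] [0.0745 0.2197]
salt [0.3533 0.4547 0.09  ] [0.0004 0.2608]
mill [0.2851 0.394  0.17  ] [-0.0868  0.2879]
mus [0.3111 0.285  0.109 ] [-0.1668  0.2095]
purple [0.3938 0.3696 0.072 ] [-0.0516  0.1823]
timer [0.7501 0.1507 0.049 ] [-0.0554 -0.2359]
```

```bash
python3 - <<'E'
from h import *
np.set_printoptions(precision=3,suppress=True)
D=np.load('pics/top0.npy')
H,W=D.shape
c=vision.camera_model('top');f=192/np.tan(np.radians(c['vfov']/2))
v,u=np.mgrid[:H,:W]
P=np.stack([(u-c['cx'])/f*D,-(v-c['cy'])/f*D,-D],-1)-c['view'][:3,3]
P=P@c['view'][:3,:3]
np.save('pics/P0.npy',P)
for uu,vv in [(355,165),(360,150),(320,190),(330,180),(310,200),(300,200),(325,165),(365,110)]: print(uu,vv,P[vv,uu])
# highest points near tool place
m=(np.abs(P[...,0]-.45)<.12)&(np.abs(P[...,1]-.10)<.12)&(D>0)
hi=m&(P[...,2]>.01); ys,xs=np.where(hi); print(hi.sum()); 
for a in range(0,len(ys),max(1,len(ys)//25)): print(xs[a],ys[a],P[ys[a],xs[a]])
# handle blob local
t=np.array([.5765,.3198]);th=np.radians(58.96);R=np.array([[np.cos(th),-np.sin(th)],[np.sin(th),np.cos(th)]])
L=(P[...,:2]-t)@R
m=(L[...,0]<-.185)&(L[...,0]>-.23)&(abs(L[...,1])<.03)&(P[...,2]>.02)
print('handle',L[m][:,0].min(),L[m][:,0].max(),L[m][:,1].min(),L[m][:,1].max(), np.percentile(L[m&(P[...,2]>.065)][:,0],[2,50,98]))
Ds=np.load('pics/side0.npy')
# side handle dark face
for vv in range(226,244,2):
    print(vv,[ (np.round((R.T@(dep('side',uu,vv,Ds[vv,uu])[:2]-t))*1000), round(dep('side',uu,vv,Ds[vv,uu])[2],3)) for uu in (278,282,286)])
E
```

```text
355 165 [0.549 0.017 0.006]
360 150 [ 0.595 -0.002  0.004]
320 190 [0.479 0.122 0.   ]
330 180 [0.507 0.092 0.002]
310 200 [ 0.49   0.115 -0.226]
300 200 [ 0.497  0.145 -0.264]
325 165 [0.552 0.103 0.002]
365 110 [ 0.72  -0.029  0.002]
384
360 147 [0.57  0.03  0.107]
371 148 [0.563 0.006 0.118]
378 150 [ 0.559 -0.014  0.114]
375 152 [ 0.565 -0.019  0.075]
292 160 [0.566 0.199 0.014]
290 162 [0.541 0.213 0.08 ]
291 164 [0.555 0.203 0.013]
289 167 [0.529 0.215 0.076]
288 171 [0.521 0.217 0.064]
288 175 [0.511 0.218 0.061]
295 176 [0.507 0.199 0.062]
299 177 [0.505 0.188 0.059]
292 179 [0.5   0.207 0.057]
298 180 [0.496 0.191 0.062]
303 181 [0.493 0.178 0.062]
307 182 [0.49  0.167 0.062]
308 183 [0.487 0.165 0.062]
305 184 [0.484 0.173 0.062]
320 184 [0.482 0.134 0.07 ]
316 185 [0.479 0.145 0.072]
315 186 [0.477 0.148 0.069]
316 187 [0.473 0.146 0.073]
309 189 [0.471 0.163 0.06 ]
315 190 [0.465 0.149 0.072]
316 192 [0.46  0.146 0.069]
310 195 [0.457 0.159 0.048]
handle -0.20862871893577697 -0.1851249063424822 -0.018480988560308467 0.020423070001178413 [-0.208 -0.201 -0.189]
226 [(array(
[... 516 characters left out ...]
float64(0.062))]
234 [(array([-210.,    5.]), np.float64(0.052)), (array([-208.,   -6.]), np.float64(0.052)), (array([-210.,  -17.]), np.float64(0.056))]
236 [(array([-211.,    4.]), np.float64(0.047)), (array([-211.,   -6.]), np.float64(0.048)), (array([-211.,  -17.]), np.float64(0.05))]
238 [(array([-213.,    4.]), np.float64(0.042)), (array([-209.,   -6.]), np.float64(0.04)), (array([-212.,  -18.]), np.float64(0.044))]
240 [(array([-210.,    4.]), np.float64(0.033)), (array([-212.,   -7.]), np.float64(0.036)), (array([-209.,  -17.]), np.float64(0.035))]
242 [(array([-169.,   10.]), np.float64(-0.005)), (array([-170.,   -1.]), np.float64(-0.002)), (array([-171.,  -13.]), np.float64(-0.0))]
```

```bash
cat >> h.py <<'E'
from scipy.spatial.transform import Rotation as Ro
t0=np.array([.5765,.3198]);th0=np.radians(58.96);R0=np.array([[np.cos(th0),-np.sin(th0)],[np.sin(th0),np.cos(th0)]])
def go(lx,ly,z,az):
    """target in holder frame (m), tool-x azimuth in holder frame (deg)"""
    s=bot.observe(); w=np.append(R0@[lx,ly]+t0,z); a=np.radians(az)+th0
    X=np.array([np.cos(a),np.sin(a),0]);Z=np.array([0,0,-1.]);Y=np.cross(Z,X)
    Rt=Ro.from_matrix(np.c_[X,Y,Z]); Rc=Ro.from_quat(s['orientation'])
    print('shift mm',np.round(Rc.inv().apply(w-s['tcp_pos'])*1000,1),'turn deg',np.round((Rc.inv()*Rt).as_rotvec(degrees=True),1))
def st():
    s=bot.observe(); Rc=Ro.from_quat(s['orientation']).as_matrix(); p=s['tcp_pos']
    x=R0.T@Rc[:2,0]; print('t',round(s['clock'],2),'local',np.round(np.append(R0.T@(p[:2]-t0),p[2])*1000,1),'az',round(np.degrees(np.arctan2(x[1],x[0])),1),'F local',np.round(R0.T@s['force'][:2],1),round(s['force'][2],1),'q',np.round(s['joint_pos'],2),'op',round(s['opening'],4))
E
python3 -c "
from h import *
st();go(-.245,0,.20,0)"
```

```text
t 0.1 local [-51.5 400.7 230.6] az 97.8 F local [0.  0.5] -1.0 q [ 1.1   0.05  1.4   0.    1.69 -0.07] op 0.0854
shift mm [-370.6 -246.4   30.9] turn deg [-0.1  0.1 97.8]
```

>>> step_arm:
  rows:
    - [[-120, -80, 0], [0, 0, 30], 0]
    - [[-250, -165, 0], [0, 0, 60], 0]
    - [[-371, -246, 0], [0, 0, 98], 0]
    - [[-371, -246, 0], [0, 0, 98], 0]
    - [[-371, -246, 0], [0, 0, 98], 0]
    - [[-371, -246, 0], [0, 0, 98], 0]
    - [[-371, -246, 0], [0, 0, 98], 0]
    - [[-371, -246, 0], [0, 0, 98], 0]

```text
clock: 0.77
tcp_pos: [0.39, 0.2019, 0.2311]
orientation: [0.648, 0.761, 0.0, -0.0]
force: [1.4, 1.2, 0.8]
opening: 0.0
```

```bash
python3 -c "
from h import *
st();go(-.245,0,.20,0)"
```

```text
t 0.77 local [-197.1   99.   231.1] az 40.2 F local [ 1.7 -0.6] 0.8 q [ 0.39 -0.19  1.64  0.    1.7   0.23] op 0.0
shift mm [-100.5   44.7   31.1] turn deg [-0.  -0.  40.2]
```

>>> step_arm:
  rows:
    - [[-100, 45, 30], [0, 0, 40], 0]
    - [[-100, 45, 30], [0, 0, 40], 0]
    - [[-100, 45, 30], [0, 0, 40], 0]
    - [[-100, 45, 30], [0, 0, 40], 0]
    - [[-100, 45, 30], [0, 0, 40], 0]
    - [[-100, 45, 30], [0, 0, 40], 0]
    - [[-100, 45, 30], [0, 0, 40], 0]

```text
clock: 1.35
tcp_pos: [0.4503, 0.1124, 0.2008]
orientation: [0.869, 0.495, -0.0, -0.0]
force: [-0.5, -0.4, 0.6]
opening: 0.0001
```

```bash
python3 -c "
from h import *
st();go(-.245,0,.042,0)"
```

```text
t 1.35 local [-242.8    1.1  200.8] az 0.4 F local [-0.6  0.2] 0.6 q [ 0.16 -0.11  1.62  0.    1.63  0.7 ] op 0.0001
shift mm [ -2.1   1.2 158.8] turn deg [-0.   0.   0.4]
```

>>> step_arm:
  rows:
    - [[-2, 1, 60], [0, 0, 0.4], 0]
    - [[-2, 1, 100], [0, 0, 0.4], 0]
    - [[-2, 1, 130], [0, 0, 0.4], 0]
    - [[-2, 1, 150], [0, 0, 0.4], 0]
    - [[-2, 1, 159], [0, 0, 0.4], 0]
    - [[-2, 1, 159], [0, 0, 0.4], 0]
    - [[-2, 1, 159], [0, 0, 0.4], 0]
    - [[-2, 1, 159], [0, 0, 0.4], 0]

```text
clock: 2.02
tcp_pos: [0.4519, 0.1108, 0.0447]
orientation: [0.87, 0.494, 0.002, 0.001]
force: [1.1, -0.0, 1.1]
opening: 0.0001
```

```bash
python3 -c "
from h import *
st();grab('side','s1');grab('top','t1')
a=cv2.imread('pics/t1.png')[110:230,190:360]; b=cv2.imread('pics/s1.png')[140:260,220:380]
cv2.imwrite('pics/c1.png',np.hstack([cv2.resize(a,(400,300)),cv2.resize(b,(400,300))]))"
```

```text
t 2.02 local [-243.3   -1.    44.7] az 0.2 F local [ 0.5 -1. ] 1.1 q [0.16 0.04 1.8  0.   1.3  0.7 ] op 0.0001
```

View pics/c1.png

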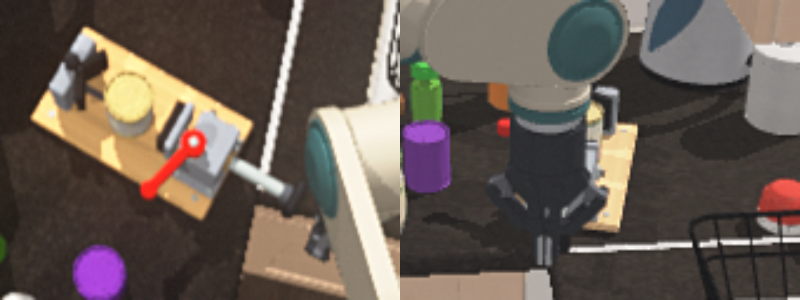

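>>> step_arm:
  rows:
    - [[6, 1, 0], [0, 0, 0], 0]
    - [[11, 1, 0], [0, 0, 0], 0]
    - [[15, 1, 0], [0, 0, 0], 0]
    - [[18, 1, 0], [0, 0, 0], 0]
    - [[20, 1, 0], [0, 0, 0], 0]
    - [[22, 1, 0], [0, 0, 0], 0]
    - [[24, 1, 0], [0, 0, 0], 0]
    - [[24, 1, 0], [0, 0, 0], 0]

```text
clock: 2.78
tcp_pos: [0.4635, 0.1306, 0.0422]
orientation: [0.87, 0.493, -0.0, 0.0]
force: [-0.9, -0.3, 0.6]
opening: 0.0003
```

```bash
python3 -c "
from h import *
st()"
```

```text
t 2.78 local [-220.4   -0.7   42.2] az 0.2 F local [-0.7  0.6] 0.6 q [ 0.2   0.09  1.76 -0.    1.3   0.74] op 0.0003
```

>>> step_arm:
  rows:
    - [[2, 0, 0], [0, 0, 0], 0]
    - [[4, 0, 0], [0, 0, 0], 0]
    - [[6, 0, 0], [0, 0, 0], 0]
    - [[8, 0, 0], [0, 0, 0], 0]
    - [[10, 0, 0], [0, 0, 0], 0]
    - [[12, 0, 0], [0, 0, 0], 0]
    - [[12, 0, 0], [0, 0, 0], 0]

```text
clock: 3.37
tcp_pos: [0.4691, 0.14, 0.0422]
orientation: [0.87, 0.493, -0.001, 0.0]
force: [-3.8, -4.0, 3.2]
opening: -0.0001
```

```bash
python3 -c "
from h import *
st()"
```

```text
t 3.37 local [-209.4   -0.7   42.2] az 0.1 F local [-5.4  1.2] 3.2 q [ 0.22  0.11  1.73 -0.    1.3   0.76] op -0.0001
```

>>> step_arm:
  rows:
    - [[2, 0, 0], [0, 0, 0], 0]
    - [[4, 0, 0], [0, 0, 0], 0]
    - [[6, 0, 0], [0, 0, 0], 0]
    - [[8, 0, 0], [0, 0, 0], 0]
    - [[10, 0, 0], [0, 0, 0], 0]
    - [[12, 0, 0], [0, 0, 0], 0]
    - [[14, 0, 0], [0, 0, 0], 0]
    - [[16, 0, 0], [0, 0, 0], 0]

```text
clock: 4.03
tcp_pos: [0.4771, 0.1532, 0.0422]
orientation: [0.87, 0.493, -0.002, 0.001]
force: [-5.9, -7.9, 5.7]
opening: 0.0001
```

```bash
python3 -c "
from h import *
st();grab('top','t2')
a=cv2.imread('pics/t2.png')[110:230,190:360]
cv2.imwrite('pics/c2.png',cv2.resize(a,(680,480)))"
```

```text
t 4.03 local [-194.    -0.7   42.2] az 0.1 F local [-9.8  1. ] 5.7 q [ 0.24  0.14  1.7  -0.    1.31  0.78] op 0.0001
```

View pics/c2.png

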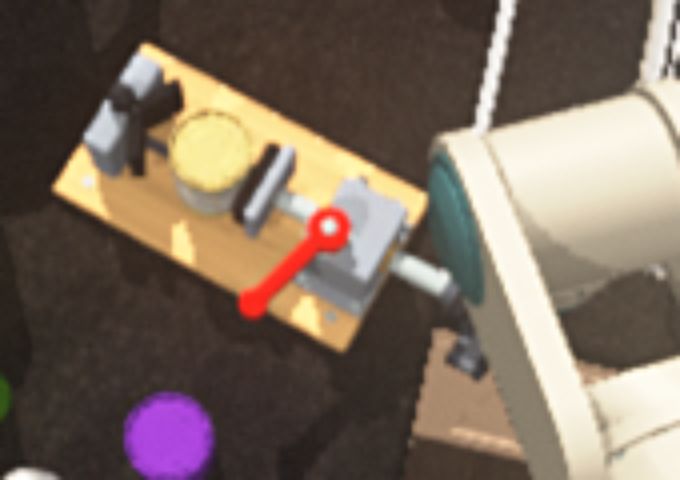

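>>> step_arm:
  rows:
    - [[2, 0, 0], [0, 0, 0], 0]
    - [[4, 0, 0], [0, 0, 0], 0]
    - [[6, 0, 0], [0, 0, 0], 0]
    - [[8, 0, 0], [0, 0, 0], 0]
    - [[10, 0, 0], [0, 0, 0], 0]
    - [[12, 0, 0], [0, 0, 0], 0]
    - [[14, 0, 0], [0, 0, 0], 0]
    - [[16, 0, 0], [0, 0, 0], 0]

```text
clock: 4.75
tcp_pos: [0.4854, 0.1669, 0.0422]
orientation: [0.87, 0.493, -0.002, 0.001]
force: [-4.3, -7.7, 5.1]
opening: -0.0005
```

```bash
python3 -c "
from h import *
st();grab('top','t3')
a=cv2.imread('pics/t3.png')[110:230,190:360]
cv2.imwrite('pics/c3.png',cv2.resize(a,(680,480)))"
```

```text
t 4.75 local [-178.    -0.8   42.2] az 0.1 F local [-8.8 -0.3] 5.1 q [ 0.26  0.17  1.66 -0.    1.31  0.8 ] op -0.0005
```

View pics/c3.png

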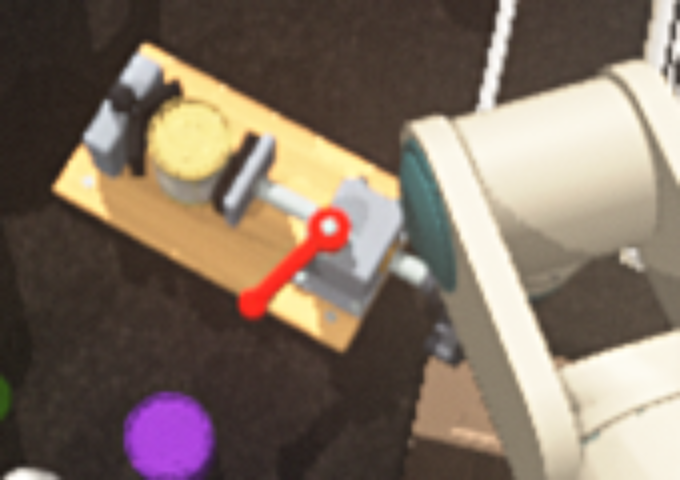

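>>> step_arm:
  rows:
    - [[1, 0, 0], [0, 0, 0], 0]
    - [[2, 0, 0], [0, 0, 0], 0]
    - [[3, 0, 0], [0, 0, 0], 0]
    - [[4, 0, 0], [0, 0, 0], 0]

```text
clock: 5.13
tcp_pos: [0.4874, 0.1703, 0.0422]
orientation: [0.87, 0.493, -0.002, 0.001]
force: [-6.2, -7.6, 5.3]
opening: -0.0001
```

```bash
python3 -c "
from h import *
st()"
```

```text
t 5.13 local [-174.    -0.8   42.2] az 0.1 F local [-9.7  1.4] 5.3 q [ 0.27  0.18  1.65 -0.    1.31  0.81] op -0.0001
```

>>> step_arm:
  rows:
    - [[1, 0, 0], [0, 0, 0], 0]
    - [[2, 0, 0], [0, 0, 0], 0]
    - [[3, 0, 0], [0, 0, 0], 0]
    - [[4, 0, 0], [0, 0, 0], 0]

```text
clock: 5.47
tcp_pos: [0.4892, 0.1733, 0.0422]
orientation: [0.87, 0.493, -0.002, 0.001]
force: [-8.1, -11.9, 6.8]
opening: -0.0001
```

```bash
python3 -c "
from h import *
st()"
```

```text
t 5.47 local [-170.5   -0.8   42.2] az 0.1 F local [-14.4   0.8] 6.8 q [ 0.27  0.19  1.64 -0.    1.31  0.81] op -0.0001
```

>>> step_arm:
  rows:
    - [[1, 0, 0], [0, 0, 0], 0]
    - [[1, 0, 0], [0, 0, 0], 0]

```text
clock: 5.63
tcp_pos: [0.4896, 0.1739, 0.0422]
orientation: [0.87, 0.493, -0.003, 0.001]
force: [-8.3, -11.9, 6.8]
opening: -0.0002
```

```bash
python3 -c "
from h import *
st();grab('top','t4');st()
a=cv2.imread('pics/t4.png')[110:230,190:360]
cv2.imwrite('pics/c4.png',cv2.resize(a,(680,480)))"
```

```text
t 5.63 local [-169.8   -0.8   42.2] az 0.1 F local [-14.4   1. ] 6.8 q [ 0.27  0.19  1.64 -0.    1.32  0.81] op -0.0002
t 5.68 local [-169.8   -0.8   42.2] az 0.1 F local [-14.2   1.5] 7.4 q [ 0.27  0.19  1.64 -0.    1.32  0.81] op 0.0001
```

View pics/c4.png

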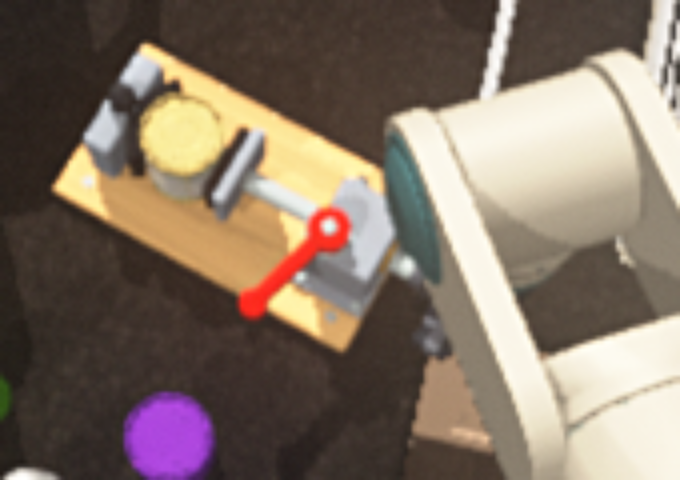

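>>> step_arm:
  rows:
    - [[1, 0, 0], [0, 0, 0], 0]
    - [[1, 0, 0], [0, 0, 0], 0]

```text
clock: 5.85
tcp_pos: [0.4899, 0.1744, 0.0422]
orientation: [0.87, 0.493, -0.003, 0.001]
force: [-9.0, -12.9, 9.3]
opening: 0.0
```

```bash
python3 -c "
from h import *
st()"
```

```text
t 5.85 local [-169.2   -0.8   42.2] az 0.1 F local [-15.7   1.1] 9.3 q [ 0.27  0.19  1.64 -0.    1.32  0.81] op 0.0
```

>>> step_arm:
  rows:
    - [[1, 0, 0], [0, 0, 0], 0]
    - [[1, 0, 0], [0, 0, 0], 0]
    - [[1, 0, 0], [0, 0, 0], 0]

```text
clock: 6.1
tcp_pos: [0.4903, 0.175, 0.0422]
orientation: [0.87, 0.493, -0.003, 0.001]
force: [-10.3, -14.4, 9.6]
opening: -0.0001
```

```bash
python3 -c "
from h import *
st()"
```

```text
t 6.1 local [-168.5   -0.8   42.2] az 0.1 F local [-17.7   1.4] 9.6 q [ 0.27  0.2   1.63 -0.    1.32  0.82] op -0.0001
```

>>> step_arm:
  rows:
    - [[1, 0, 0], [0, 0, 0], 0]
    - [[1, 0, 0], [0, 0, 0], 0]
    - [[1, 0, 0], [0, 0, 0], 0]
    - [[1, 0, 0], [0, 0, 0], 0]
    - [[1, 0, 0], [0, 0, 0], 0]

```text
clock: 6.52
tcp_pos: [0.4906, 0.1755, 0.0422]
orientation: [0.87, 0.493, -0.004, 0.001]
force: [-11.9, -16.2, 10.7]
opening: 0.0001
```

```bash
python3 -c "
from h import *
st()"
```

```text
t 6.52 local [-167.9   -0.8   42.2] az 0.1 F local [-20.    1.8] 10.7 q [ 0.28  0.2   1.63 -0.    1.32  0.82] op 0.0001
```

>>> step_arm:
  rows:
    - [[-1, 0, 0], [0, 0, 0], 0]
    - [[-2, 0, 0], [0, 0, 0], 0]
    - [[-4, 0, 0], [0, 0, 0], 0]
    - [[-8, 0, 0], [0, 0, 0], 0]
    - [[-15, 0, 0], [0, 0, 0], 0]
    - [[-22, 0, 0], [0, 0, 0], 0]
    - [[-25, 0, 0], [0, 0, 0], 0]
    - [[-25, 0, -20], [0, 0, 0], 0]

```text
clock: 7.18
tcp_pos: [0.4766, 0.1559, 0.0588]
orientation: [0.87, 0.493, -0.003, -0.001]
force: [0.6, -0.3, -1.5]
opening: 0.0
```

>>> step_arm:
  rows:
    - [[0, 0, -40], [0, 0, 0], 0]
    - [[0, 0, -80], [0, 0, 0], 0]
    - [[0, 0, -120], [0, 0, 0], 0]
    - [[0, 0, -120], [0, 0, 0], 0]

```text
clock: 7.52
tcp_pos: [0.4826, 0.1578, 0.1917]
orientation: [0.87, 0.493, 0.007, 0.002]
force: [0.8, 0.4, 0.6]
opening: 0.0001
```

```bash
python3 -c "
from h import *
st();grab('side','s5');grab('top','t5');
a=cv2.imread('pics/t5.png')[110:230,190:360]; b=cv2.imread('pics/s5.png')[140:260,220:380]
cv2.imwrite('pics/c5.png',np.hstack([cv2.resize(a,(400,300)),cv2.resize(b,(400,300))]))
go(-.03,.076,.16,-15)"
```

```text
t 7.52 local [-187.2   -3.   191.7] az 0.1 F local [ 0.7 -0.5] 0.6 q [0.24 0.01 1.53 0.   1.59 0.78] op 0.0001
shift mm [159.1 -77.   24.6] turn deg [ 0.2 -0.2 15.1]
```

View pics/c5.png

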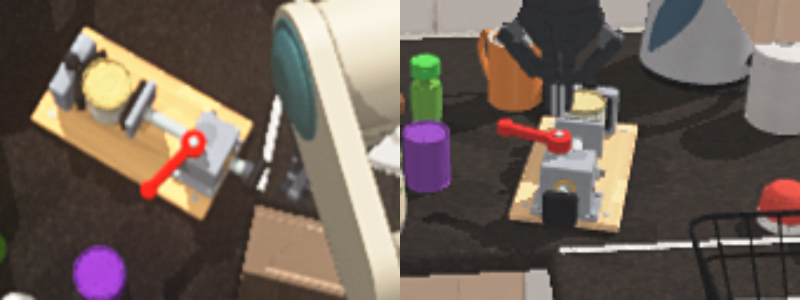

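>>> step_arm:
  rows:
    - [[40, -19, 0], [0, 0, 5], 0]
    - [[80, -38, 0], [0, 0, 10], 0]
    - [[120, -57, 0], [0, 0, 15], 0]
    - [[155, -73, 0], [0, 0, 15], 0]
    - [[165, -75, 0], [0, 0, 15], 0]
    - [[165, -75, 0], [0, 0, 15], 0]
    - [[165, -75, 0], [0, 0, 15], 0]

```text
clock: 8.2
tcp_pos: [0.4989, 0.3373, 0.1798]
orientation: [0.927, 0.376, -0.002, 0.0]
force: [-0.9, 0.6, -0.2]
opening: 0.0
```

```bash
python3 -c "
from h import *
st();go(-.0234,.0731,.076,-15)"
```

```text
t 8.2 local [-25.   75.5 179.8] az -14.8 F local [-0.   1.1] -0.2 q [ 0.53  0.29  1.23 -0.    1.62  1.33] op 0.0
shift mm [  2.5   2.  103.8] turn deg [-0.   0.2  0.2]
```

>>> step_arm:
  rows:
    - [[2, 2, 30], [0, 0, 0], 0]
    - [[2, 2, 60], [0, 0, 0], 0]
    - [[2, 2, 85], [0, 0, 0], 0]
    - [[2, 2, 104], [0, 0, 0], 0]
    - [[2, 2, 104], [0, 0, 0], 0]
    - [[2, 2, 104], [0, 0, 0], 0]

```text
clock: 8.7
tcp_pos: [0.502, 0.3356, 0.0772]
orientation: [0.927, 0.375, -0.002, 0.0]
force: [0.3, 0.1, -0.1]
opening: -0.0
```

```bash
python3 -c "
from h import *
st();grab('side','s6');grab('top','t6');
a=cv2.imread('pics/t6.png')[110:230,190:360]; b=cv2.imread('pics/s6.png')[140:260,220:380]
cv2.imwrite('pics/c6.png',np.hstack([cv2.resize(a,(400,300)),cv2.resize(b,(400,300))]))"
```

```text
t 8.7 local [-24.8  72.   77.2] az -14.9 F local [ 0.2 -0.2] -0.1 q [ 0.53  0.37  1.35 -0.    1.43  1.33] op -0.0
```

View pics/c6.png

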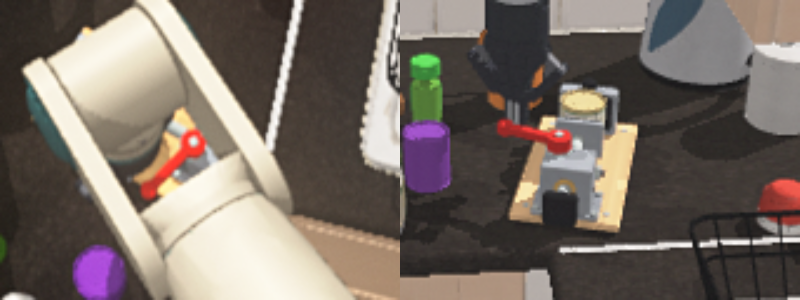

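>>> step_arm:
  rows:
    - [[-5, 0, 0], [0, 0, 0], 0]
    - [[-9, 0, 0], [0, 0, 0], 0]
    - [[-12, 0, 0], [0, 0, 0], 0]
    - [[-14, 0, 0], [0, 0, 0], 0]
    - [[-16, 0, 0], [0, 0, 0], 0]
    - [[-18, 0, 0], [0, 0, 0], 0]
    - [[-20, 0, 0], [0, 0, 0], 0]

```text
clock: 9.38
tcp_pos: [0.4882, 0.3234, 0.0786]
orientation: [0.927, 0.376, 0.0, -0.0]
force: [1.2, 1.8, 1.6]
opening: 0.0001
```

```bash
python3 -c "
from h import *
st();grab('side','s7')
b=cv2.imread('pics/s7.png')[140:260,220:380]
cv2.imwrite('pics/c7.png',cv2.resize(b,(640,480)))"
```

```text
t 9.38 local [-42.4  77.5  78.6] az -14.8 F local [ 2.1 -0.1] 1.6 q [0.52 0.32 1.41 0.   1.41 1.32] op 0.0001
```

View pics/c7.png

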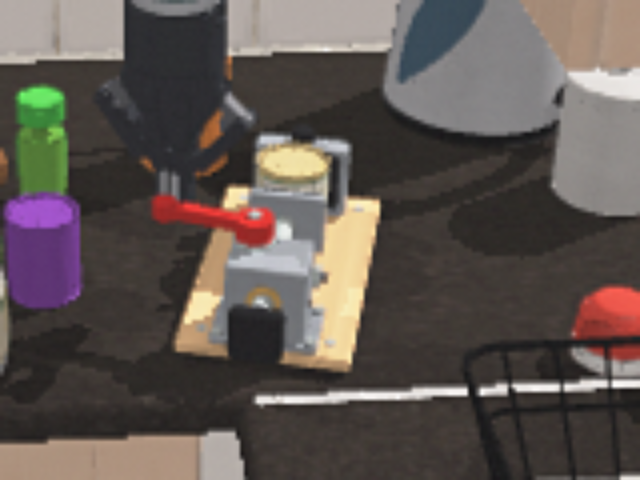

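```bash
cat >> h.py <<'E'
def table(phis,d=.0155,z=.077):
    s=bot.observe(); Rc=Ro.from_quat(s['orientation'])
    for ph in phis:
        a=np.radians(75)+ph; c=np.array([-.0753,.0145])+.07*np.array([np.cos(a),np.sin(a)])+d*np.array([np.sin(a),-np.cos(a)])
        w=np.append(R0@c+t0,z); b=a-np.pi/2+th0; X=np.array([np.cos(b),np.sin(b),0]);Z=np.array([0,0,-1.])
        Rt=Ro.from_matrix(np.c_[X,np.cross(Z,X),Z])
        print(round(ph,2),np.round(Rc.inv().apply(w-s['tcp_pos'])*1000,1),np.round((Rc.inv()*Rt).as_rotvec(degrees=True),1))
E
python3 -c "
from h import *
table(np.arange(0.06,.6,.06))"
```

```text
0.06 [-3.9 -1.5  1.5] [-0.  -0.  -3.3]
0.12 [-8.2 -2.1  1.5] [-0.  -0.  -6.7]
0.18 [-12.4  -2.4   1.5] [  0.   -0.  -10.2]
0.24 [-16.7  -2.4   1.5] [  0.   -0.  -13.6]
0.3 [-21.   -2.2   1.5] [  0.  -0. -17.]
0.36 [-25.3  -1.7   1.5] [  0.   -0.  -20.5]
0.42 [-29.6  -1.    1.5] [  0.   -0.  -23.9]
0.48 [-33.7  -0.    1.5] [  0.   -0.  -27.3]
0.54 [-37.9   1.2   1.5] [  0.   -0.  -30.8]
0.6 [-41.9   2.7   1.5] [  0.   -0.  -34.2]
```

>>> step_arm:
  rows:
    - [[-4, -1, 1], [0, 0, -3.3], 0]
    - [[-8, -2, 1], [0, 0, -6.7], 0]
    - [[-12.4, -2.4, 1], [0, 0, -10.2], 0]
    - [[-16.7, -2.4, 1], [0, 0, -13.6], 0]
    - [[-21, -2, 1], [0, 0, -17], 0]
    - [[-25.3, -1.7, 1], [0, 0, -20.5], 0]
    - [[-29.6, -1, 1], [0, 0, -24], 0]

```text
clock: 10.02
tcp_pos: [0.4669, 0.3041, 0.0776]
orientation: [0.828, 0.561, 0.002, -0.0]
force: [5.3, 5.6, -1.9]
opening: 0.0001
```

```bash
python3 -c "
from h import *
st();table(np.arange(0.42,1.0,.06));grab('side','s8')
b=cv2.imread('pics/s8.png')[140:260,220:380]
cv2.imwrite('pics/c8.png',cv2.resize(b,(640,480)))"
```

```text
t 10.02 local [-70.   85.8  77.6] az 9.3 F local [ 7.6 -1.6] -1.9 q [0.51 0.24 1.5  0.   1.39 0.89] op 0.0001
0.42 [-1.  -0.5  0.6] [ 0.1 -0.2  0.3]
0.48 [-5.2 -1.3  0.6] [ 0.1 -0.2 -3.2]
0.54 [-9.5 -1.9  0.6] [ 0.1 -0.2 -6.6]
0.6 [-13.8  -2.2   0.6] [  0.1  -0.2 -10. ]
0.66 [-18.1  -2.2   0.6] [  0.1  -0.2 -13.5]
0.72 [-22.4  -2.    0.6] [  0.1  -0.2 -16.9]
0.78 [-26.6  -1.6   0.5] [  0.1  -0.2 -20.4]
0.84 [-30.9  -0.9   0.5] [  0.1  -0.1 -23.8]
0.9 [-35.1   0.1   0.5] [  0.1  -0.1 -27.2]
0.96 [-39.2   1.3   0.5] [  0.1  -0.1 -30.7]
```

View pics/c8.png

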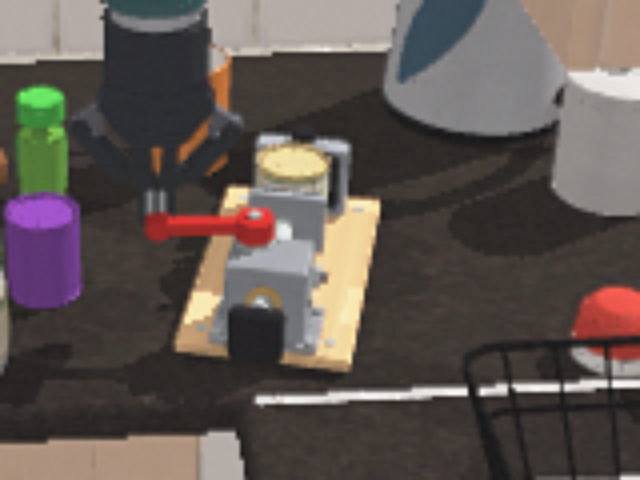

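>>> step_arm:
  rows:
    - [[-4.5, -1, 0], [0, 0, -3.3], 0]
    - [[-9, -1.5, 0], [0, 0, -6.7], 0]
    - [[-13, -2, 0], [0, 0, -10], 0]
    - [[-17.3, -2, 0], [0, 0, -13.5], 0]
    - [[-21.6, -1.8, 0], [0, 0, -17], 0]
    - [[-26, -1.4, 0], [0, 0, -20.4], 0]
    - [[-30, -0.7, 0], [0, 0, -23.8], 0]

```text
clock: 10.65
tcp_pos: [0.4551, 0.2776, 0.0777]
orientation: [0.694, 0.72, 0.003, -0.001]
force: [4.4, 11.5, -3.6]
opening: 0.0002
```

```bash
python3 -c "
from h import *
st();table(np.arange(0.84,1.6,.06))"
```

```text
t 10.65 local [-98.8  82.3  77.7] az 33.2 F local [12.1  2.1] -3.6 q [0.48 0.18 1.58 0.   1.38 0.44] op 0.0002
0.84 [-1.9 -0.4  0.7] [ 0.2 -0.3  0. ]
0.9 [-6.1 -1.2  0.6] [ 0.2 -0.3 -3.4]
0.96 [-10.4  -1.8   0.6] [ 0.2 -0.2 -6.8]
1.02 [-14.7  -2.    0.6] [  0.2  -0.2 -10.3]
1.08 [-19.   -2.1   0.6] [  0.2  -0.2 -13.7]
1.14 [-23.3  -1.9   0.6] [  0.2  -0.2 -17.1]
1.2 [-27.5  -1.4   0.5] [  0.2  -0.2 -20.6]
1.26 [-31.8  -0.7   0.5] [  0.2  -0.2 -24. ]
1.32 [-36.    0.3   0.5] [  0.2  -0.2 -27.5]
1.38 [-40.1   1.6   0.5] [  0.2  -0.2 -30.9]
1.44 [-44.1   3.1   0.5] [  0.2  -0.2 -34.3]
1.5 [-48.1   4.8   0.5] [  0.2  -0.2 -37.8]
1.56 [-51.9   6.7   0.5] [  0.3  -0.2 -41.2]
```

>>> step_arm:
  rows:
    - [[-4.5, -1, 0], [0, 0, -3.4], 0]
    - [[-9, -1.5, 0], [0, 0, -6.8], 0]
    - [[-13, -1.8, 0], [0, 0, -10.3], 0]
    - [[-17.3, -1.8, 0], [0, 0, -13.7], 0]
    - [[-21.6, -1.6, 0], [0, 0, -17.1], 0]
    - [[-26, -1.2, 0], [0, 0, -20.6], 0]
    - [[-30.2, -0.5, 0], [0, 0, -24], 0]

```text
clock: 11.23
tcp_pos: [0.455, 0.2467, 0.0775]
orientation: [0.529, 0.849, 0.001, -0.0]
force: [1.2, 6.1, -0.3]
opening: -0.0001
```

```bash
python3 -c "
from h import *
st();table(np.arange(1.26,1.75,.06));grab('side','s9')
b=cv2.imread('pics/s9.png')[140:260,220:380]
cv2.imwrite('pics/c9.png',cv2.resize(b,(640,480)))"
```

```text
t 11.23 local [-125.2   66.4   77.5] az 57.2 F local [5.8 2.1] -0.3 q [ 0.42  0.14  1.62  0.    1.38 -0.03] op -0.0001
1.26 [-1.1  0.1  0.5] [ 0.1 -0.1 -0. ]
1.32 [-5.3 -0.7  0.5] [ 0.1 -0.1 -3.5]
1.38 [-9.5 -1.3  0.5] [ 0.1 -0.1 -6.9]
1.44 [-13.8  -1.5   0.5] [  0.1  -0.1 -10.3]
1.5 [-18.1  -1.6   0.5] [  0.1  -0.1 -13.8]
1.56 [-22.4  -1.4   0.5] [  0.1  -0.1 -17.2]
1.62 [-26.7  -0.9   0.5] [  0.1  -0.1 -20.6]
1.68 [-30.9  -0.1   0.5] [  0.1  -0.1 -24.1]
1.74 [-35.1   0.9   0.4] [  0.1  -0.1 -27.5]
```

View pics/c9.png

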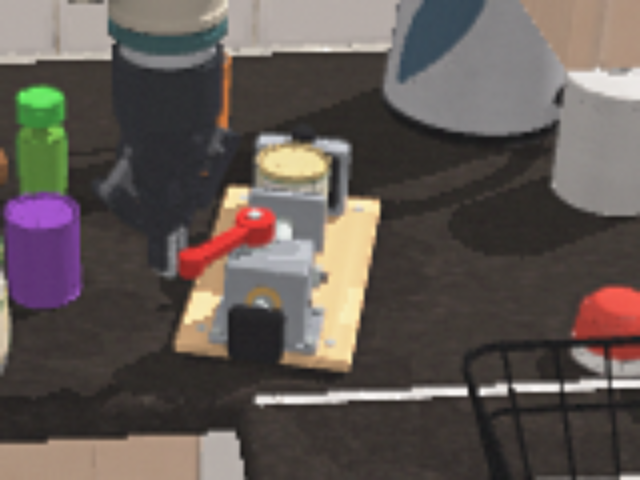

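>>> step_arm:
  rows:
    - [[-5, -0.7, 0], [0, 0, -3.5], 0]
    - [[-9, -1.3, 0], [0, 0, -6.9], 0]
    - [[-13, -1.5, 0], [0, 0, -10.3], 0]
    - [[-17.5, -1.6, 0], [0, 0, -13.8], 0]
    - [[-21.8, -1.4, 0], [0, 0, -17.2], 0]
    - [[-21.8, -1.4, 0], [0, 0, -17.2], 0]

```text
clock: 11.78
tcp_pos: [0.4633, 0.2247, 0.0771]
orientation: [0.398, 0.918, -0.0, -0.0]
force: [1.1, -0.5, -0.6]
opening: -0.0003
```

```bash
python3 -c "
from h import *
st();grab('side','s10')
b=cv2.imread('pics/s10.png')[140:260,220:380]
cv2.imwrite('pics/c10.png',cv2.resize(b,(640,480)))"
```

```text
t 11.78 local [-139.8   48.    77.1] az 74.2 F local [ 0.2 -1.2] -0.6 q [ 0.38  0.13  1.63 -0.    1.38 -0.37] op -0.0003
```

View pics/c10.png

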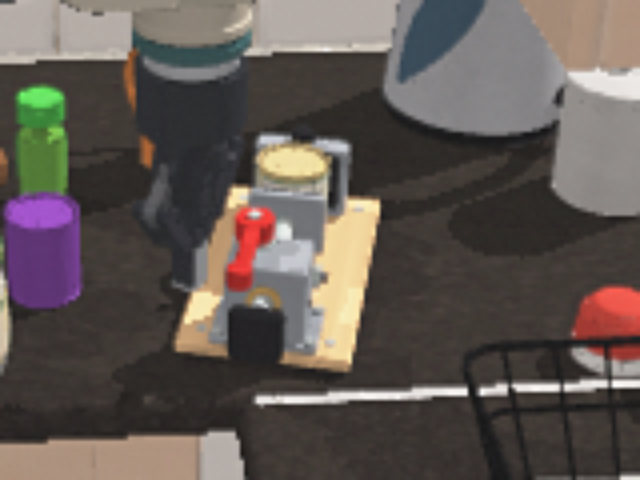

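>>> step_arm:
  rows:
    - [[8, 0, 0], [0, 0, 0], 0]
    - [[18, 0, 0], [0, 0, 0], 0]
    - [[25, 0, 0], [0, 0, 0], 0]
    - [[25, 0, -30], [0, 0, 0], 0]
    - [[25, 0, -70], [0, 0, 0], 0]
    - [[25, 0, -110], [0, 0, 0], 0]
    - [[25, 0, -130], [0, 0, 0], 0]
    - [[25, 0, -130], [0, 0, 0], 0]

```text
clock: 12.5
tcp_pos: [0.4474, 0.2454, 0.2136]
orientation: [0.398, 0.918, 0.004, 0.003]
force: [0.3, -0.6, -0.1]
opening: -0.0003
```

>>> step_arm:
  rows:
    - [[70, 30, -30], [0, 0, 0], 0]
    - [[110, 60, -30], [0, 0, 0], 0]
    - [[150, 90, -30], [0, 0, 0], 0]
    - [[150, 90, -30], [0, 0, 0], 0]
    - [[150, 90, -30], [0, 0, 0], 0]
    - [[150, 90, -30], [0, 0, 0], 0]
    - [[150, 90, -30], [0, 0, 0], 0]

```text
clock: 13.08
tcp_pos: [0.4083, 0.4152, 0.2361]
orientation: [0.397, 0.918, -0.001, -0.0]
force: [-0.1, -0.8, -0.4]
opening: 0.0
```

```bash
python3 -c "
from h import *
st();grab('side','s11');p,d=grab('top','t11')
a=cv2.imread('pics/t11.png')[100:220,190:350]; b=cv2.imread('pics/s11.png')[140:260,220:380]
cv2.imwrite('pics/c11.png',np.hstack([cv2.resize(a,(400,300)),cv2.resize(b,(400,300))]))
hsv=cv2.cvtColor(p,cv2.COLOR_RGB2HSV); m=((hsv[...,0]<6)|(hsv[...,0]>174))&(hsv[...,1]>180)&(hsv[...,2]>90)
ys,xs=np.where(m[130:215,220:310]); pts=np.array([R0.T@(onz('top',x+220,y+130,.098)[:2]-t0) for x,y in zip(xs,ys)])
print(pts.min(0),pts.max(0),len(pts))"
```

```text
t 13.08 local [ -5.  193.3 236.1] az 74.2 F local [-0.8 -0.3] -0.4 q [ 0.73  0.22  1.21 -0.    1.72 -0.02] op 0.0
[-0.1554019   0.00190874] [-0.06247507  0.02962798] 184
```

View pics/c11.png

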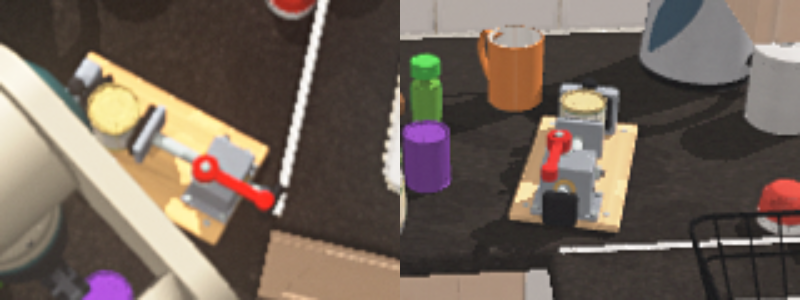

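```bash
python3 -c "
from h import *
print(bot.job_done());st()"
```

```text
the job is handed in; nothing more can be done
None
the job is handed in; nothing more can be done
```

The tin is clamped against the V stop, the lever is locked, and I handed the job in at about 13 s of the 61 s allowed. No verdict came back.

- **Pushing in:** I pushed the rod by its handle with the shut fingers until the wrist force reached about 20 N. That is roughly 11–12 N on the tin after the 8 N drag. I held it for about half a second above the 5 N needed, then backed off.
- **Lever:** I pushed it round its arc at the tip. The wrist force never read above about 12 N at the points where I checked it. Past centre it snapped home by itself, and I withdrew.
- **Last checks:** In the final pictures the lever lies along the holder's −x. The outer end of its tip reads 155 mm behind the holder's origin, as expected for closed. The tin stands upright between pad and V stop, and the arm was clear, with the force reading about zero.
- **Bystanders:** Those visible in the last crops were where they started. I did not measure each one.
- **Not measured:** I could not read the final squeeze on the tin. From the rod's drag it should be about 8 N.

No check failed or disagreed.

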